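# Clamp the near plate in the butt-weld jig

### The arm

A 6-joint arm with a two-finger parallel gripper is mounted at the origin on the work surface. World frame = base frame: x ahead of the robot, y to its left, z up, the work surface at z = 0. Lengths are in m, angles in rad, forces in N, time in s.
With the tool pointing down it reaches from about 0.4 to 0.825 m from the base axis. Payload 7 kg.
Tool frame: the origin (TCP) lies at the very end of the fingers, on their centre line; the grasp point (between the pads) lies 19 mm behind it; z points along the fingers, y is the line along which they close (so a half turn about z gives the same grasp; the last joint's range is limited). The gripper opens to 85 mm and grips with 20 to 120 N. Pads are 22 mm wide; open, the fingers measure 114 mm over their backs; the gripper's body (76 mm by 85 mm) begins 54 mm behind the grasp point. The pads swing forward as they close: fully open they stand 13 mm farther back than shut.
Start: joints at [0.288, 0.359, 0.012, 0, -1.224, -0.288], TCP at [0.675, -0, 0.231] pointing down, gripper open.
Joint ranges: [-3.07, 3.07], [-1.43, 2.12], [-1.02, 1.25], [-3.03, 1.67], [-3.05, -0], [-3.03, 3.03]. Speed limits (rad/s): [2.39, 2.39, 3.01, 3.14, 3.14, 3.14].

### API

Orientations are given as a unit quaternion [w, x, y, z].
In Python, from plant import robot gives the robot as it stands.
- The arm moves only by the shell command python3 -m pendant 'ROWS' [OPENING] [FORCE]. ROWS is JSON, one flat list of numbers, 6 for each row, row after row: the shift along the tool's x, y, z in m, then the turn, a rotation vector about the tool's x, y, z in degrees. A call has 1 to 20 rows; each row shifts and turns the commanded pose from where the row before left it, along the tool's axes as they then stand; what a row does not reach is not made up. A row lasts 1/10 s, in which the tool goes at most 50 mm and 8.59 degrees, less where a joint would pass 70% of its speed; a pose out of reach is approached as far as the arm can. A call is refused whole if a number of a shift passes 0.05 or a number of a turn 8.59, either way. A call with a gripper value outside its range is refused whole. OPENING is the opening, from 0 (shut) to 1 (fully open), set as the call begins (- or left out, the last holds). The fingers move at their own pace and stop on an object; FORCE is the grip in N (left out, the last holds). Time passes only in rows, so rows that do not move let the fingers close. It gives the time, the measured TCP pose, the force, the opening and the grip force at its end, in the units of the state.
- robot.get_state(): the state, without advancing time (a new reading comes with each control period).
- robot.grab_frame(name): name is "scene" or "side" or "wrist"; returns the picture (400x640x3 uint8, blue, green, red); there is no depth.
- robot.calibration(name): a dict with "fx", "fy", "cx", "cy" (pixels), "extrinsics" (4x4, takes a point from world to camera coordinates); the wrist camera has in their place "mount" (4x4, takes a point from camera to tool coordinates, whose origin is the TCP and whose axes are the flange's). Camera axes: x right, y up, looking along -z (the intrinsics and any distortion apply to the point x, -y, -z); pixel columns grow to the right and rows downward; lengths in m; the calibration is good to about 2 mm. A picture is of the moment at which its call begins: read the wrist's pose just before it. calibration takes no time and is no camera call.
- robot.finish_job(): hands the job in; it is judged then, once.
The state is a dict: "clock": time; "joint_positions": joint angles; "joint_vel": joint speeds; "joint_torque": joint torques, N m; "position": TCP position; "eef_rot": TCP orientation; "wrist_force": force on the tool from outside, world axes, zero at the start; "ft_torque": the same for the moment, N m; "finger_gap": opening from 0.0 (shut) to 1.0 (fully open); "grasp_force": force on a finger pad.
Only numpy, scipy, OpenCV 4.12 (cv2) and the standard library are available. Lean on these libraries where they do the work, as an engineer would, in place of code of your own. Each camera call takes 0.05 s, during which the arm holds its last target. There are 200 camera calls.

### The job

Get the two steel plates ready for welding: swing the yellow-balled cam lever clockwise fully over to its stop, so that its cam slides the loose near plate tight against the clamped far plate and locks it there, joint closed along its whole length. Then turn the three red-balled hold-down screws of the green bridge clockwise fully home to their stops, the middle one first and then the outer two. Leave the plate clamped like that and do not shift or knock over the tools and parts lying around.

Things in the scene. Friction and masses are not known exactly. Their poses are not given: they have to be found in the camera images.
- jig: Welding jig, fixed to the bench. Origin: middle of the joint line, at bench level. x runs across the joint from the loose near plate to the clamped far plate, y left along the joint, z up. Dark steel base 20 mm thick, x -135 to 95 mm, y -152 to 152 mm, copper bar under the joint. End guides (y = +-122 to +-134 mm, x -106 to -46 mm, top 30 mm above the bench) leave the loose plate 2 mm at each end.
- bridge_top (a point): Middle of the top face of the green bridge beam that carries the screws, 72 mm above the bench, at jig x = -30 mm, y = 0. Beam 30 mm wide (x), 298 mm long (y), underside 50 mm above the bench, on posts at jig y = +-136 mm; a bolt head over each post reaches 79 mm above the bench.
- plate: Loose near plate, bare steel, 240 mm (along y) x 70 mm (x) x 6 mm, 0.8 kg. Origin: centre of its underside. It lies flat on the jig base (20 mm above the bench), under the bridge; home, its origin is at jig x = -35 mm; it starts 8 to 18 mm short of that. Friction about 2 to 6 N to slide.
- joint_edge_left (a point): Point on the top edge of the loose plate that faces the far plate, 110 mm left of its middle. Joint closed: jig x = 0. The fixed far plate (240 x 70 x 6 mm, same height) reaches from jig x = 0 to 70 mm; its clamp strip with bolt heads, at jig x = 37 to 63 mm, stands up to 47 mm above the bench.
- joint_edge_right (a point): The same, 110 mm right of the middle.
- cam_lever (a joint): Cam lever about its upright pivot, rad: 0 open, 2.04 at its stop (locked), growing clockwise from above. In the jig frame (from +x, counter-clockwise) it points at 215 deg minus this: towards the robot and right when open, left along the plate when locked. Its greased cam nose pushes the middle of the near edge of the plate. Starts at 0 to 0.35; stays where left; 2 to 12 N at the ball.
- cam_pivot (a point): On the cam lever's pivot axis at the height of the ball centre, 50 mm above the bench; jig x = -101.9 mm, y = 0. Hub radius 11 mm, up to 50 mm above the bench.
- cam_ball (a point): Centre of the yellow ball (22 mm diameter) on the lever's end, 80 mm from the pivot axis, 50 mm above the bench; the arm is a 12 mm round bar, rising from 38 mm (hub) to 49 mm above the bench. Under it are the jig base (20 mm high) or, beyond the base's near edge, the bench.
- screw_left (a joint): Left hold-down screw, rad: 0 slack, 2.6 home at its stop, growing clockwise from above. It sinks 8 mm a full turn (3.3 mm in all) and its pad presses on the plate. In the jig frame (from +x, counter-clockwise) its lever points at 75 deg minus this: it sweeps from left over the far side to right. Starts at 0 to 0.9; stays where left; 2 to 5 N at the ball.
- screw_left_axis (a point): On the left screw's axis, at the height of its ball centre: 95.6 mm above the bench when slack, 92.3 mm when home. Jig x = -30 mm, y = +90 mm. Black hub, radius 9 mm, top 5 mm above this point, its foot 17 mm below it.
- screw_left_ball (a point): Centre of the red ball (18 mm diameter) on the left screw's lever, 35 mm from its axis. The arm is a 10 mm round steel bar, its centre 7 mm lower at the hub than at the ball.
- screw_mid (a joint): Middle hold-down screw, like screw_left.
- screw_mid_axis (a point): Like screw_left_axis; jig x = -30 mm, y = 0.
- screw_mid_ball (a point): Like screw_left_ball.
- screw_right (a joint): Right hold-down screw, like screw_left.
- screw_right_axis (a point): Like screw_left_axis; jig x = -30 mm, y = -90 mm.
- screw_right_ball (a point): Like screw_left_ball.
- nozzle: Bystander: loose ceramic torch nozzle, red-brown, 19 mm diameter, 46 mm tall, standing on the jig base near its near right corner. Origin: centre of its underside.
- nozzle2: Bystander: a second such nozzle standing on the bench left of the robot's front.
- block: Bystander: steel block 60 x 45 x 45 mm on the bench, left. Origin: centre of its underside.
- brush: Bystander: wire brush, 240 x 28 x 34 mm, wooden handle, steel bristles up, lying on the bench, far left. Origin: centre of its underside.
- hammer: Bystander: hammer lying on the bench, right.
- wrench: Bystander: steel wrench lying on the bench, near right.
- magnet: Bystander: red welding magnet, an upright triangle 90 mm long, 16 mm thick, 90 mm tall, standing on the bench between the robot and the jig, to the left. Origin: centre of its underside.
Mind the look-alikes: they are no part of the job. Leave any orange or turquoise look-alike of the plate alone.

How it is judged:
On the way, in this order (a step that is already met when the one before it is completed fails the run):
1. the cam lever is fully over and the near plate is tight against the far plate, none of the screws being tightened yet (value of joint cam_lever above 1.94 rad and x of each of joint_edge_left, joint_edge_right in the frame of jig above -0.0015 m and value of joint each of screw_left, screw_mid, screw_right below 1.8 rad), for 0.2 s.
2. the middle screw is home, the outer two not yet (value of joint screw_mid above 2.5 rad and value of joint each of screw_left, screw_right below 1.8 rad), for 0.2 s.
At the end, for the whole second after the job is handed in: The cam lever is within 0.1 rad of its stop, each of the three screws is within 0.1 rad of its stop, and the near plate lies flat and still with its edge closed on the far plate to within 1.5 mm at both ends (value of joint cam_lever above 1.94 rad and value of joint each of screw_left, screw_mid, screw_right above 2.5 rad and x of each of joint_edge_left, joint_edge_right in the frame of jig above -0.0015 m and angle between plate's own z axis and vertical below 0.03 rad and linear speed of plate below 0.01 m/s); the robot touches nothing.
It fails at once if a bystander is shifted by more than 30 mm (distance of any of nozzle, nozzle2, block, brush, hammer, wrench, magnet from where it was at the start of the episode above 0.03 m).
It fails at once if a standing nozzle or the magnet is knocked over (angle between any of nozzle, nozzle2, magnet's own z axis and vertical above 0.7 rad).
It also fails if it takes over 67 s, if anything falls off the work surface, if the arm or the gripper's body presses on something with over 40 N, if the wrist force passes 120 N, or if a joint passes its speed limit or range.

## Working session

There is one attempt and no reset: what is moved stays moved. The work goes in short steps, Python scripts to look and compute and a shell command to move; the robot and the scene stay as the last step left them, time stands still between calls to the robot, and variables do not carry over. Pictures are saved under pics/ and viewed, at most 10 in all, crops included, and the job is handed in when it is done.

```bash
ls; mkdir -p pics
python3 - <<'E'
from plant import robot
import cv2,numpy as np
np.set_printoptions(precision=4,suppress=True)
for n in("scene","side"):
    f=robot.grab_frame(n);cv2.imwrite(f"pics/{n}0.png",f)
    print(n,robot.calibration(n))
s=robot.get_state();print(s)
f=robot.grab_frame("wrist");cv2.imwrite("pics/wrist0.png",f);print(robot.calibration("wrist"))
E
```

```text
pics
scene {'fx': 385.79562794440574, 'fy': 385.79562794440574, 'cx': 324.6238715554118, 'cy': 204.24828606359398, 'extrinsics': array([[ 0.799 ,  0.6013,  0.0068, -0.3348],
       [-0.4917,  0.6467,  0.5831,  0.1559],
       [ 0.3462, -0.4692,  0.8124, -1.2885],
       [ 0.    ,  0.    ,  0.    ,  1.    ]])}
side {'fx': 476.8319136617681, 'fy': 476.8319136617681, 'cx': 317.7478931847312, 'cy': 202.2193303698424, 'extrinsics': array([[-0.9218, -0.3877, -0.0028,  0.3824],
       [ 0.2575, -0.6176,  0.7431, -0.1927],
       [-0.2899,  0.6843,  0.6691, -1.2628],
       [ 0.    ,  0.    ,  0.    ,  1.    ]])}
{'clock': 0.1, 'joint_positions': array([ 0.2881,  0.3593,  0.0112, -0.0003, -1.2241, -0.2881]), 'joint_vel': array([ 0.0001, -0.0013,  0.0028, -0.0006, -0.001 ,  0.0005]), 'joint_torque': array([ -0.0022, -58.4764,  29.411 ,   6.9546,  -0.0031,  -0.    ]), 'position': array([ 0.6746, -0.    ,  0.2305]), 'eef_rot': array([-0.0006, -0.7071,  0.7072,  0.0005]), 'wrist_force': array([ 0.9597,  0.6018, -0.2522]), 'ft_torque': array([-0.0338, -0.044 , -0.0227]), 'grasp_force': 0.0, 'finger_gap': 1.0016490121878368}
{'fx': 325.65367237128834, 'fy': 325.65367237128834, 'cx': 320.46619669372893, 'cy': 200.20153867345402, 'mount': array([[-0.0007,  0.9451,  0.3269,  0.0847],
       [ 1.    ,  0.0004,  0.001 , -0.0003],
       [ 0.0008,  0.3269, -0.9451, -0.1439],
       [ 0.    ,  0.    ,  0.    ,  1.    ]])}
```

View pics/scene0.png

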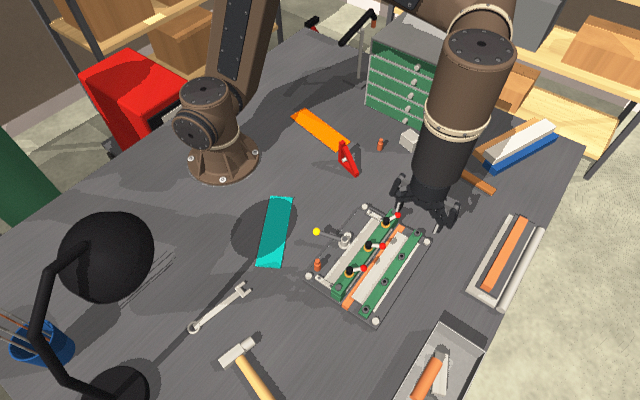

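View pics/side0.png

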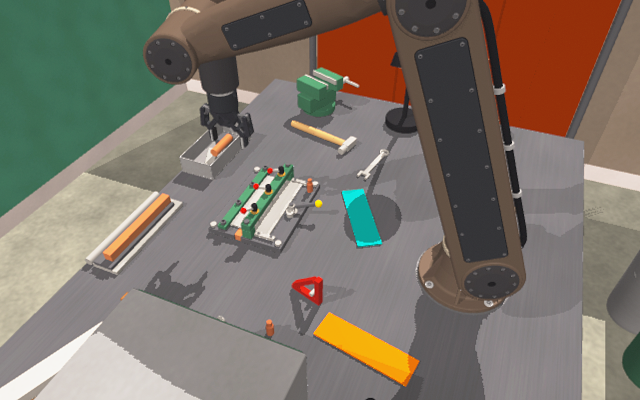

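View pics/wrist0.png

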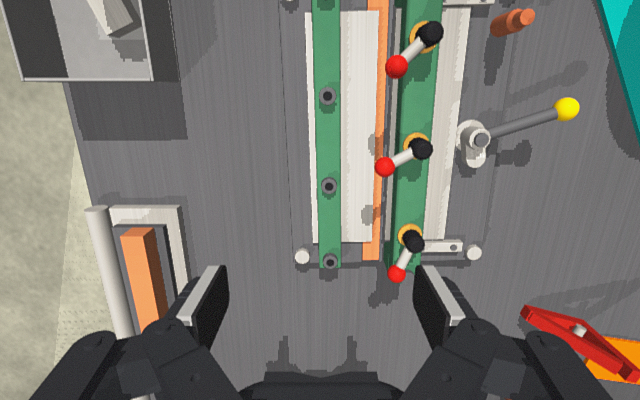

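Scene: yellow ball (316,231), red balls (398,215), (383,246), (364,268). Side: yellow ball (318,203), red balls (268,169), (256,186), (243,210). Wrist: yellow ball (567,109), red balls (397,67), (385,167), (397,274), black hubs (430,33), (421,149), (413,242).

Candidates by description:
- **Plate:** the white plate in the jig at wrist (450,150). The orange one at scene (325,130) and the turquoise one at scene (275,232) are look-alikes.
- **Lever ball:** the only yellow ball.
- **Screw balls:** the three red balls on the bridge. The red magnet at scene (346,160) is not one of them.

```bash
cat > h.py <<'E'
import numpy as np,cv2
from scipy.spatial.transform import Rotation as R
from plant import robot
np.set_printoptions(precision=4,suppress=True)
def cam(n,s=None):
    c=robot.calibration(n)
    if n=="wrist":
        q=s["eef_rot"];T=np.eye(4);T[:3,:3]=R.from_quat(q,scalar_first=True).as_matrix();T[:3,3]=s["position"];M=T@c["mount"]
    else: M=np.linalg.inv(c["extrinsics"])
    return c,M
def ray(cm,u,v):
    c,M=cm;d=M[:3,:3]@np.array([(u-c["cx"])/c["fx"],-(v-c["cy"])/c["fy"],-1]);return M[:3,3],d/np.linalg.norm(d)
def onz(cm,u,v,z):
    o,d=ray(cm,u,v);return o+d*(z-o[2])/d[2]
def tri(rs):
    A=0;b=0
    for o,d in rs:
        P=np.eye(3)-np.outer(d,d);A=A+P;b=b+P@o
    return np.linalg.solve(A,b)
def blobs(f,col,amin=12):
    h=cv2.cvtColor(f,cv2.COLOR_BGR2HSV)
    m={"y":cv2.inRange(h,(25,150,110),(34,255,255)),
       "r":cv2.inRange(h,(0,200,100),(4,255,255))|cv2.inRange(h,(175,200,100),(180,255,255)),
       "k":cv2.inRange(h,(0,0,0),(180,255,48))}[col]
    n,_,st,ce=cv2.connectedComponentsWithStats(m)
    return [(ce[i].round(1).tolist(),int(st[i,4])) for i in range(1,n) if st[i,4]>=amin]
E
python3 - <<'E'
from h import *
for n in("scene","side","wrist"):
    f=cv2.imread(f"pics/{n}0.png")
    for c in "yrk":
        b=blobs(f,c)
        if c=="k": b=[x for x in b if x[1]<900 and 390<x[0][0]<450 and n=="wrist"]
        print(n,c,b)
f=cv2.imread("pics/wrist0.png");cv2.imwrite("pics/crop0.png",cv2.resize(f[0:300,340:640],None,fx=2,fy=2,interpolation=cv2.INTER_CUBIC))
E
```

```text
scene y [([315.8, 231.2], 39)]
scene r [([313.5, 28.2], 12), ([129.9, 92.4], 5904), ([347.0, 158.9], 329), ([397.5, 214.5], 25), ([382.2, 245.7], 30), ([363.4, 267.7], 31)]
scene k []
side y [([317.9, 202.8], 33)]
side r [([269.5, 170.2], 18), ([255.4, 185.9], 18), ([242.9, 210.0], 22), ([309.8, 287.9], 429)]
side k []
wrist y [([567.7, 107.1], 345)]
wrist r [([396.1, 66.0], 379), ([384.2, 166.4], 292), ([395.7, 273.7], 216), ([580.6, 340.1], 2343)]
wrist k [([430.0, 33.9], 395), ([419.7, 148.2], 244), ([412.1, 240.4], 259), ([449.1, 379.2], 18)]
```

View pics/crop0.png

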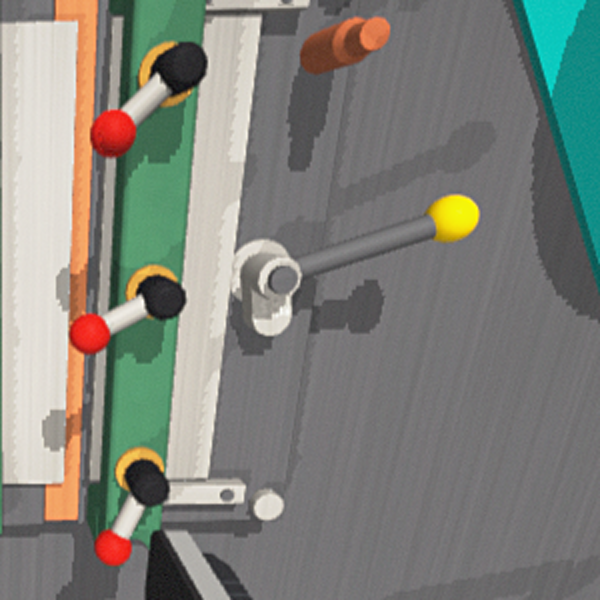

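The close crop confirms the choice: the yellow lever ball is at crop (455,217), its hub at (284,278), and the three red balls and black hubs are on the bridge. The nozzle stands at about (350,45), clear of the ball.

```bash
cat >> h.py <<'E'
def jig2w(J,p):
    x,y,a=J;return np.array([x+np.cos(a)*p[0]-np.sin(a)*p[1],y+np.sin(a)*p[0]+np.cos(a)*p[1]])
def w2jig(J,p):
    x,y,a=J;d=np.array(p[:2])-[x,y];return np.array([np.cos(a)*d[0]+np.sin(a)*d[1],-np.sin(a)*d[0]+np.cos(a)*d[1]])
E
python3 - <<'E'
from h import *
s=robot.get_state()
W,S,D=cam("wrist",s),cam("scene"),cam("side")
print("yel tri",tri([ray(W,567.7,107.1),ray(S,315.8,231.2),ray(D,317.9,202.8)]),"on z",*[onz(c,u,v,.05)[:2] for c,u,v in((W,567.7,107.1),(S,315.8,231.2),(D,317.9,202.8))])
rb=[]
for w,a,b in(((396.1,66),(363.4,267.7),(269.5,170.2)),((384.2,166.4),(382.2,245.7),(255.4,185.9)),((395.7,273.7),(397.5,214.5),(242.9,210))):
    p=tri([ray(W,*w),ray(S,*a),ray(D,*b)]);rb.append(p)
    print("red tri",p,*[onz(c,*u,.095)[:2] for c,u in((W,w),(S,a),(D,b))])
hub=np.array([onz(W,u,v,.096)[:2] for u,v in((430,33.9),(419.7,148.2),(412.1,240.4))])
print("hubs",hub)
d=hub[2]-hub[0];a=np.arctan2(d[1],d[0])-np.pi/2;m=hub.mean(0)
J=np.array([*(m-np.array([np.cos(a),np.sin(a)])*-.03),a]);print("J",J,"span",np.linalg.norm(d))
for w,n in(((482,139),'piv'),): p=onz(W,*w,.05);print(n,p,w2jig(J,p), jig2w(J,(-.1019,0)))
# red balls relative
for i,(w,y) in enumerate(zip(((396.1,66),(384.2,166.4),(395.7,273.7)),(-.09,0,.09))):
    p=w2jig(J,onz(W,*w,.095))-[-.03,y];print("rel",p,np.linalg.norm(p),75-np.degrees(np.arctan2(p[1],p[0])))
p=w2jig(J,onz(W,567.7,107.1,.05))-[-.1019,0];print("cam",np.linalg.norm(p),215-np.degrees(np.arctan2(p[1],p[0]))%360)
for n,w in(("nozzle base",(497,28)),("nozzle top",(526,17))): print(n,onz(W,*w,.02 if 'base' in n else .066))
E
```

```text
yel tri [ 0.4398 -0.0665  0.0505] on z [ 0.4377 -0.0669] [ 0.4389 -0.0674] [ 0.4415 -0.065 ]
red tri [ 0.6147 -0.1007  0.0937] [ 0.6149 -0.1009] [ 0.6143 -0.1015] [ 0.6146 -0.0986]
red tri [ 0.6189 -0.019   0.0932] [ 0.6192 -0.0194] [ 0.6183 -0.0207] [ 0.6188 -0.0168]
red tri [0.6008 0.0877 0.0951] [0.6011 0.0886] [0.6    0.0866] [0.6013 0.0877]
hubs [[ 0.5908 -0.1237]
 [ 0.59   -0.0355]
 [ 0.5885  0.0519]]
J [ 0.6198 -0.0354  0.0128] span 0.17560608433075972
piv [ 0.5151 -0.0365  0.05  ] [-0.1047  0.0002] [ 0.5179 -0.0367]
rel [0.0243 0.0246] 0.03456545217646213 29.728112032219123
rel [0.0297 0.016 ] 0.03372779681941078 46.62246282435111
rel [0.0129 0.0343] 0.03660538210725532 5.631884956097792
cam 0.08561971832677796 15.112292621110015
nozzle base [ 0.503  -0.1395  0.02  ]
nozzle top [ 0.5025 -0.1406  0.066 ]
```

Run:
```python
from h import *
from scipy.optimize import least_squares
s=robot.get_state();W,S,D=cam("wrist",s),cam("scene"),cam("side")
Y=np.array([.4398,-.0665]);RB=np.array([[.6147,-.1007],[.6189,-.019],[.6008,.0877]])
hub=np.array([onz(W,u,v,.090)[:2] for u,v in((430,33.9),(419.7,148.2),(412.1,240.4))]);print("hub",hub)
piv=onz(W,482,139,.049)[:2]
def f(p):
    J=p[:3];r=[]
    for i,y in enumerate((-.09,0,.09)):
        c=np.array([-.03,y]);a=np.radians(75)-p[3+i]
        r+=list((jig2w(J,c+.035*np.array([np.cos(a),np.sin(a)]))-RB[i])/.0015)+list((jig2w(J,c)-hub[i])/.003)
    a=np.radians(215)-p[6];c=np.array([-.1019,0])
    r+=list((jig2w(J,c+.08*np.array([np.cos(a),np.sin(a)]))-Y)/.0015)+list((jig2w(J,c)-piv)/.003)
    return np.array(r)
o=least_squares(f,[.62,-.035,.01,.5,.8,.1,.26]);print(o.x,o.fun)
J=o.x[:3];np.save("J.npy",o.x)
for i,y in enumerate((-.09,0,.09)):
    print("axis",jig2w(J,(-.03,y)),"lever world deg start",75-np.degrees(o.x[3+i]-J[2]),"end",75-np.degrees(2.6-J[2]))
print("pivot",jig2w(J,(-.1019,0)),"lever",215-np.degrees(o.x[6]-J[2]),"end",215-np.degrees(2.04-J[2]))
for n,M in(("scene",S),("side",D)):
    f_=cv2.imread(f"pics/{n}0.png");h=cv2.cvtColor(f_,cv2.COLOR_BGR2HSV)
    m=cv2.inRange(h,(0,150,60),(5,255,255))|cv2.inRange(h,(175,150,60),(180,255,255))
    n_,l,st,ce=cv2.connectedComponentsWithStats(m)
    i=max((i for i in range(1,n_) if 200<st[i,4]<1500),key=lambda i:st[i,4]);k=(l==i).astype(np.uint8)
    t=cv2.minEnclosingTriangle(cv2.findContours(k,0,2)[0][0])[1][:,0];print(n,"magnet",t.tolist(),[onz(M,*p,.0)[:2].round(3).tolist() for p in t],[onz(M,*p,.09)[:2].round(3).tolist() for p in t])
```

```text
hub [[ 0.589  -0.1245]
 [ 0.5881 -0.0345]
 [ 0.5867  0.0548]]
[ 0.617  -0.0339  0.0192  0.5874  0.8772  0.2064  0.2434] [-0.0654 -0.0598 -0.0582  0.0449 -0.237  -0.1148 -0.3659  0.0147 -0.1972
 -0.4093 -0.4478  0.2425  0.844   0.3437  0.1831  0.1783]
axis [ 0.5888 -0.1244] lever world deg start 42.44880053357866 end -72.8667499735509
axis [ 0.587  -0.0344] lever world deg start 25.84301852401378 end -72.8667499735509
axis [0.5853 0.0556] lever world deg start 64.27692253976147 end -72.8667499735509
pivot [ 0.5152 -0.0358] lever 202.15752373366306 end 99.2188865537752
scene magnet [[336.8135681152344, 161.67796325683594], [364.23529052734375, 184.5294189453125], [340.26666259765625, 130.60000610351562]] [[0.31, 0.213], [0.436, 0.187], [0.233, 0.34]] [[0.355, 0.146], [0.469, 0.122], [0.285, 0.26]]
side magnet [[322.9539489746094, 274.6447448730469], [283.9519958496094, 281.7359924316406], [320.6335144042969, 307.1308898925781]] [[0.341, 0.141], [0.426, 0.202], [0.307, 0.239]] [[0.313, 0.21], [0.39, 0.265], [0.282, 0.299]]
```

```bash
python3 -m pendant '[0.011,0.039,0,0,0,0, 0.011,0.039,0,0,0,0, 0.011,0.039,0,0,0,0, 0.011,0.039,0,0,0,0, 0.011,0.039,0,0,0,0, 0.011,0.039,0,0,0,0, 0,0,0,0,0,8.5, 0,0,0,0,0,8.5, 0,0,0,0,0,8.5, 0,0,0,0,0,8.5, 0,0,0,0,0,8.5, 0,0,0,0,0,8.5, 0,0,0,0,0,8.5, 0,0,0,0,0,8.5, 0,0,0,0,0,0]' 0.6
cat > st.py <<'E'
from h import *
import sys
s=robot.get_state();M=R.from_quat(s["eef_rot"],scalar_first=True).as_matrix()
print("t",s["clock"],"pos",s["position"],"xdir deg",np.degrees(np.arctan2(M[1,0],M[0,0])),"zdir",M[:,2],"F",s["wrist_force"],"gap",s["finger_gap"],s["grasp_force"],"q",s["joint_positions"])
if len(sys.argv)>2: # target xy -> tool shift
    t=np.array([float(v) for v in sys.argv[1:4]]);print("tool shift",M.T@(t-s["position"]))
E
python3 st.py .4408 -.0662 .036
```

```text
clock: 1.65
position: [0.4408, -0.066, 0.2312]
eef_rot: [-0.0, -0.19, 0.982, 0.0]
wrist_force: [-0.4, 0.3, 0.3]
finger_gap: 0.6
grasp_force: 0.0
t 1.65 pos [ 0.4408 -0.066   0.2312] xdir deg -158.13089758602015 zdir [-0.0003  0.     -1.    ] F [-0.4466  0.3121  0.326 ] gap 0.5996327677165478 0.0 q [ 0.2961 -0.0297 -0.4653 -0.0001 -1.1354 -1.4851]
tool shift [ 0.     -0.0002  0.1952]
```

The last joint turns opposite to the tool's z, so I flip the grasp by a half turn to stay within its range.

```bash
python3 -m pendant '[0,0,0,0,0,-8.5, 0,0,0,0,0,-8.5, 0,0,0,0,0,-8.5, 0,0,0,0,0,-8.5, 0,0,0,0,0,-8.5, 0,0,0,0,0,-8.5, 0,0,0,0,0,-8.5, 0,0,0,0,0,-8.5, 0,0,0,0,0,-8.5, 0,0,0,0,0,-8.5, 0,0,0,0,0,-8.5, 0,0,0,0,0,-8.5, 0,0,0,0,0,-8.5, 0,0,0,0,0,-8.5, 0,0,0,0,0,-8.5, 0,0,0,0,0,-8.5, 0,0,0,0,0,-8.5, 0,0,0,0,0,-8.5, 0,0,0,0,0,-8.5, 0,0,0,0,0,-8.5]' >/dev/null
python3 -m pendant '[0,0,0.04,0,0,-5, 0,0,0.04,0,0,-5, 0,0,0.04,0,0,0, 0,0,0.03,0,0,0, 0,0,0.025,0,0,0, 0,0,0.02,0,0,0, 0,0,0,0,0,0]' 0.6 >/dev/null
python3 st.py .4408 -.0662 .036; python3 -c "
from h import *
cv2.imwrite('pics/w1.png',robot.grab_frame('wrist'))"
```

```text
t 4.35 pos [ 0.4391 -0.0665  0.0341] xdir deg 22.208338177844794 zdir [-0.0051 -0.0012 -1.    ] F [-0.3133 -0.0697  0.3848] gap 0.602892509783761 0.0 q [ 0.296   0.2246 -0.7282 -0.0005 -0.6232  1.6628]
tool shift [ 0.0017  0.0004 -0.0019]
```

View pics/w1.png

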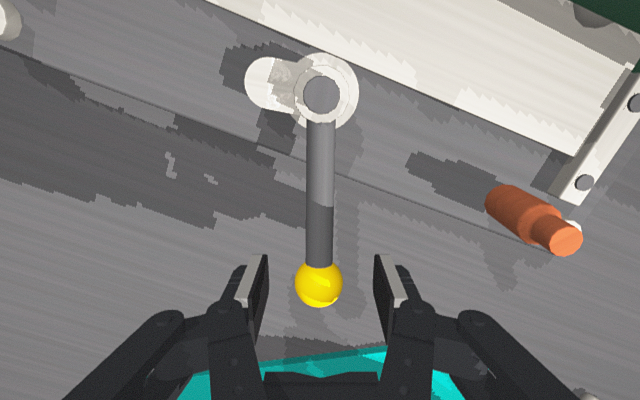

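Wrist view: the yellow ball at (318,284) sits midway between the pads at (255,290) and (390,290), and the arm lies straight towards the hub at (320,95). Now I grip it.

```bash
python3 -m pendant '[0.001,0,0,0,0,0, 0,0,0,0,0,0, 0,0,0,0,0,0, 0,0,0,0,0,0, 0,0,0,0,0,0]' 0 30
python3 -m pendant '[0.0003,-0.007,0,0,0,5, 0.0003,-0.007,0,0,0,5, 0.0003,-0.007,0,0,0,5, 0.0003,-0.007,0,0,0,5]'
```

```text
clock: 4.9
position: [0.4429, -0.0654, 0.0376]
eef_rot: [-0.0, 0.982, 0.191, 0.001]
wrist_force: [-2.0, 1.2, 6.8]
finger_gap: 0.231
grasp_force: 29.1
clock: 5.3
position: [0.4371, -0.0381, 0.0376]
eef_rot: [-0.0, 1.0, 0.016, 0.001]
wrist_force: [2.2, -3.1, 4.9]
finger_gap: 0.234
grasp_force: 29.1
```

```bash
python3 -m pendant '[0.0003,-0.007,0,0,0,5, 0.0003,-0.007,0,0,0,5, 0.0003,-0.007,0,0,0,5, 0.0003,-0.007,0,0,0,5, 0.0003,-0.007,0,0,0,5, 0.0003,-0.007,0,0,0,5, 0.0003,-0.007,0,0,0,5, 0.0003,-0.007,0,0,0,5]'
python3 -m pendant '[0.0003,-0.007,0,0,0,5, 0.0003,-0.007,0,0,0,5, 0.0003,-0.007,0,0,0,5, 0.0003,-0.007,0,0,0,5, 0.0003,-0.007,0,0,0,5, 0.0003,-0.007,0,0,0,5, 0,0,0,0,0,0]'; python3 st.py
```

```text
clock: 6.1
position: [0.4543, 0.0135, 0.0376]
eef_rot: [-0.0, 0.945, -0.327, 0.001]
wrist_force: [5.1, -11.7, 2.9]
finger_gap: 0.229
grasp_force: 29.2
clock: 6.8
position: [0.4848, 0.0361, 0.0373]
eef_rot: [0.003, 0.828, -0.56, -0.0]
wrist_force: [3.0, -16.8, 7.8]
finger_gap: 0.23
grasp_force: 29.6
t 6.8 pos [0.4848 0.0361 0.0373] xdir deg -68.14061764376147 zdir [-0.0031 -0.0039 -1.    ] F [  3.0034 -16.7621   7.7521] gap 0.23032669372657386 29.561126232147217 q [ 0.4816  0.2773 -0.6371  0.0034 -0.661  -0.1027]
```

```bash
python3 -m pendant '[0.001,-0.007,0,0,0,5, 0.001,-0.007,0,0,0,5, 0.0005,-0.004,0,0,0,3, 0,0,0,0,0,0]'; python3 st.py
```

```text
clock: 7.2
position: [0.5023, 0.0409, 0.0372]
eef_rot: [0.001, 0.76, -0.65, -0.001]
wrist_force: [-8.6, -2.9, 13.4]
finger_gap: 0.235
grasp_force: 30.1
t 7.2 pos [0.5023 0.0409 0.0372] xdir deg -81.14412601906842 zdir [-0.003  -0.0014 -1.    ] F [-8.601  -2.8857 13.3639] gap 0.23484413227314993 30.082856118679047 q [ 0.4715  0.3015 -0.597  -0.0003 -0.6756 -0.3168]
```

```bash
python3 -m pendant '[0,-0.002,0,0,0,1, 0,0,0,0,0,0]'; python3 -m pendant '[0,-0.002,0,0,0,1, 0,0,0,0,0,0]'
```

```text
clock: 7.4
position: [0.5024, 0.0409, 0.0371]
eef_rot: [0.003, 0.754, -0.657, -0.002]
wrist_force: [-14.8, -0.6, 19.6]
finger_gap: 0.233
grasp_force: 30.7
clock: 7.6
position: [0.5025, 0.0408, 0.037]
eef_rot: [0.004, 0.748, -0.663, -0.002]
wrist_force: [-22.0, 1.9, 25.7]
finger_gap: 0.232
grasp_force: 31.4
```

The position no longer changes while the force rises, so the lever is at its stop. I release, rise and take pictures.

```bash
python3 -m pendant '[0,0.003,0,0,0,0, 0,0,0,0,0,0, 0,0,0,0,0,0, 0,0,-0.02,0,0,0, 0,0,-0.04,0,0,0, 0,0,-0.05,0,0,-8.4, 0,0,-0.04,0,0,-8.4, 0,0,0,0,0,-8.4, 0,0,0,0,0,-8.4, 0,0,0,0,0,-8.4, 0,0,0,0,0,-8.4, 0,0,0,0,0,-8.4, 0,0,0,0,0,-8.4, 0,0,0,0,0,-8.4, 0,0,0,0,0,-8.4, 0,0,0,0,0,-8.4, 0,0,0,0,0,-8.4, 0,0,0,0,0,-8.4, 0,0,0,0,0,0]' 0.5
python3 - <<'E'
from h import *
x=np.load("J.npy");s=robot.get_state();f=robot.grab_frame("wrist");cv2.imwrite("pics/w2.png",f)
W=cam("wrist",s);print("yel",[(b,onz(W,*b[0],.05)[:2]) for b in blobs(f,"y",60)])
b=[b for b in blobs(f,"r",60)];print("red",[(k,onz(W,*k[0],.094)[:2]) for k in b])
E
python3 st.py .6185 -.0191 .084
```

```text
clock: 9.5
position: [0.5053, 0.0424, 0.1863]
eef_rot: [-0.0, 0.974, 0.228, 0.0]
wrist_force: [0.2, -0.3, 0.3]
finger_gap: 0.499
grasp_force: 0.0
yel [(([318.7, 190.8], 377), array([0.502 , 0.0419]))]
red [(([323.3, 53.5], 558), array([0.6015, 0.0872])), (([473.7, 102.7], 492), array([ 0.6198, -0.0205])), (([563.4, 159.4], 486), array([ 0.6159, -0.103 ])), (([87.0, 249.4], 3009), array([0.3868, 0.1941]))]
t 9.55 pos [0.5053 0.0423 0.1863] xdir deg 26.019478642925694 zdir [ 0.0002  0.0001 -1.    ] F [-0.1686  0.666  -0.1841] gap 0.4946799878289677 0.0 q [ 0.4715  0.1177 -0.418   0.     -1.035   1.5534]
tool shift [0.0748 0.1049 0.1023]
```

View pics/w2.png

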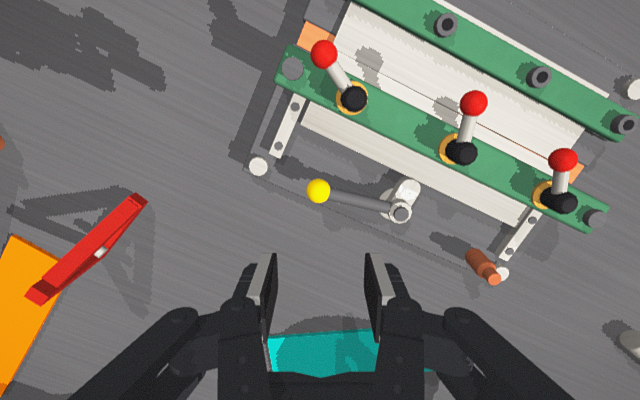

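The yellow ball now sits at (318,190), left of its hub at (400,205), and the plate joint shows only a thin closed line. The red balls are at (323,53), (474,103) and (563,159). Middle screw next.

```bash
python3 -m pendant '[0.015,0.021,0,0,0,0, 0.015,0.021,0,0,0,0, 0.015,0.021,0,0,0,0, 0.015,0.021,0,0,0,0, 0.015,0.021,0,0,0,0, 0,0,0.03,0,0,0, 0,0,0.03,0,0,0, 0,0,0.025,0,0,0, 0,0,0.02,0,0,0, 0,0,0,0,0,0]' 0.5
python3 - <<'E'
from h import *
s=robot.get_state();f=robot.grab_frame("wrist");cv2.imwrite("pics/w3.png",f)
W=cam("wrist",s)
M=R.from_quat(s["eef_rot"],scalar_first=True).as_matrix()
for k in blobs(f,"r",60): p=onz(W,*k[0],.0945);print(k,p,"tool",M.T@(p-s["position"]))
E
```

```text
clock: 10.55
position: [0.6168, -0.0192, 0.0782]
eef_rot: [-0.0, 0.974, 0.224, -0.003]
wrist_force: [-0.6, -0.2, -0.6]
finger_gap: 0.495
grasp_force: 0.0
([69.3, 220.8], 1451) [0.5988 0.0898 0.0945] tool [ 0.0314 -0.1059 -0.0163]
([321.7, 283.0], 1172) [ 0.6179 -0.0198  0.0945] tool [ 0.0007  0.001  -0.0163]
```

```bash
python3 -m pendant '[0,0,0,0,0,0, 0,0,0,0,0,0, 0,0,0,0,0,0, 0,0,0,0,0,0]' 0 30
python3 -m pendant '[-0.0003,0.0043,0.00015,0,0,7, -0.0003,0.0043,0.00015,0,0,7, -0.0003,0.0043,0.00015,0,0,7, -0.0003,0.0043,0.00015,0,0,7, -0.0003,0.0043,0.00015,0,0,7, -0.0003,0.0043,0.00015,0,0,7]'; python3 st.py
```

```text
clock: 11.0
position: [0.6198, -0.0186, 0.0828]
eef_rot: [0.0, 0.974, 0.227, 0.001]
wrist_force: [0.0, 0.4, 5.0]
finger_gap: 0.184
grasp_force: 29.4
clock: 11.6
position: [0.6219, -0.0442, 0.0818]
eef_rot: [-0.0, 0.99, -0.14, 0.001]
wrist_force: [-0.5, -0.4, 6.2]
finger_gap: 0.182
grasp_force: 29.4
t 11.6 pos [ 0.6219 -0.0442  0.0818] xdir deg -16.06551144584307 zdir [ 0.0026 -0.0001 -1.    ] F [-0.4616 -0.4075  6.1583] gap 0.18151414238409871 29.444693326950073 q [ 0.2422  0.4034 -0.2922  0.0009 -0.8727  1.0477]
```

```bash
python3 -m pendant '[-0.0003,0.0043,0.00015,0,0,7, -0.0003,0.0043,0.00015,0,0,7, -0.0003,0.0043,0.00015,0,0,7, -0.0003,0.0043,0.00015,0,0,7, -0.0003,0.0043,0.00015,0,0,7, -0.0003,0.0043,0.00015,0,0,7, -0.0003,0.0043,0.00015,0,0,7, 0,0,0,0,0,0]'; python3 -m pendant '[-0.0003,0.0043,0.00015,0,0,7, 0,0,0,0,0,0]'; python3 -m pendant '[0,0.002,0,0,0,3, 0,0,0,0,0,0]'; python3 -m pendant '[0,0.002,0,0,0,3, 0,0,0,0,0,0]'
```

```text
clock: 12.4
position: [0.602, -0.0669, 0.0808]
eef_rot: [-0.0, 0.843, -0.538, 0.001]
wrist_force: [-1.1, -3.0, 6.9]
finger_gap: 0.182
grasp_force: 29.5
clock: 12.6
position: [0.5981, -0.0684, 0.0807]
eef_rot: [-0.0, 0.809, -0.588, 0.001]
wrist_force: [-0.8, -4.4, 6.3]
finger_gap: 0.184
grasp_force: 29.5
clock: 12.8
position: [0.5975, -0.0686, 0.0808]
eef_rot: [-0.001, 0.794, -0.607, 0.002]
wrist_force: [3.8, -2.8, 5.7]
finger_gap: 0.184
grasp_force: 29.5
clock: 13.0
position: [0.5971, -0.068, 0.0808]
eef_rot: [-0.003, 0.778, -0.628, 0.002]
wrist_force: [6.6, 1.3, 3.2]
finger_gap: 0.179
grasp_force: 29.4
```

```bash
python3 -m pendant '[0,0.002,0,0,0,0, 0,0,0,0,0,0]';python3 -m pendant '[0,0.002,0,0,0,0, 0,0,0,0,0,0]'; python3 st.py
```

```text
clock: 13.2
position: [0.5969, -0.068, 0.081]
eef_rot: [-0.004, 0.779, -0.627, 0.003]
wrist_force: [11.1, 2.3, -1.5]
finger_gap: 0.182
grasp_force: 29.4
clock: 13.4
position: [0.5966, -0.068, 0.0811]
eef_rot: [-0.005, 0.779, -0.627, 0.004]
wrist_force: [17.4, 2.3, -5.5]
finger_gap: 0.178
grasp_force: 29.4
t 13.4 pos [ 0.5966 -0.068   0.0811] xdir deg -77.62862872886387 zdir [ 0.0128  0.002  -0.9999] F [17.4135  2.3062 -5.5177] gap 0.17829797910150366 29.41372722387314 q [ 0.2122  0.3668 -0.3544  0.001  -0.8366  0.0031]
```

```bash
python3 -m pendant '[0,-0.004,0,0,0,0, 0,0,0,0,0,0, 0,0,0,0,0,0, 0,0,-0.03,0,0,0, 0,0,-0.04,0,0,-8.5, 0,0,-0.03,0,0,-8.5, 0,0,0,0,0,-8.5, 0,0,0,0,0,-8.5, 0,0,0,0,0,-8.5, 0,0,0,0,0,-8.5, 0,0,0,0,0,-8.5, 0,0,0,0,0,-8.5, 0,0,0,0,0,-8.5, 0,0,0,0,0,-8.5, 0,0,0,0,0,-8.5, 0,0,0,0,0,-8.5, 0,0,0,0,0,-8.5, 0,0,0,0,0,-8.5, 0,0,0,0,0,0]' 0.5 >/dev/null
cat > look.py <<'E'
from h import *
s=robot.get_state();f=robot.grab_frame("wrist");W=cam("wrist",s)
M=R.from_quat(s["eef_rot"],scalar_first=True).as_matrix()
for k in blobs(f,"r",60): p=onz(W,*k[0],.0945);print(k,p,"tool",M.T@(p-s["position"]))
E
python3 look.py; python3 st.py .6146 -.1008 .081
```

```text
([140.9, 44.6], 610) [0.6007 0.0892 0.0945] tool [ 0.1104 -0.1136  0.0843]
([323.3, 201.3], 388) [ 0.5981 -0.0679  0.0945] tool [0.0047 0.0027 0.0843]
([371.1, 213.1], 393) [ 0.6148 -0.1012  0.0945] tool [-0.0047  0.0386  0.0842]
t 15.35 pos [ 0.5931 -0.0691  0.1789] xdir deg 41.01476276496005 zdir [-0.0011 -0.     -1.    ] F [-1.191  -0.5521  0.5421] gap 0.49536415193100936 0.0 q [ 0.211   0.2713 -0.2383 -0.0002 -1.0623  2.0758]
tool shift [-0.0045  0.0381  0.0979]
```

The middle ball is home at (0.598, -0.068), but it sits only 37 mm from the right ball. I'll grip the right ball with a narrower opening, turned 10° and set 7 mm towards its hub, so the trailing finger clears the middle ball.

```bash
python3 -m pendant '[0,0,0,0,0,-5.5, 0,0,0,0,0,-5.5, 0,0,0,0,0,0]' 0.3 >/dev/null; python3 st.py .6105 -.1067 .0825
```

```text
t 15.65 pos [ 0.5934 -0.069   0.179 ] xdir deg 52.0521873734145 zdir [-0.0006 -0.     -1.    ] F [ 0.1118 -0.2855  0.0151] gap 0.2983315716813248 0.0 q [ 0.2111  0.2714 -0.2379 -0.0001 -1.0621  2.2683]
tool shift [-0.0192  0.0367  0.0965]
```

```bash
python3 -m pendant '[-0.0096,0.0184,0,0,0,0, -0.0096,0.0184,0,0,0,0, 0,0,0.03,0,0,0, 0,0,0.03,0,0,0, 0,0,0,0,0,0, 0,0,0,0,0,0]' >/dev/null; python3 look.py; python3 st.py .6105 -.1067 .0825; python3 -c "
from h import *
cv2.imwrite('pics/w4.png',robot.grab_frame('wrist'))"
```

```text
([257.4, 205.5], 737) [ 0.5981 -0.0677  0.0945] tool [ 0.0229 -0.0342  0.0249]
([318.3, 232.5], 714) [ 0.6145 -0.1012  0.0945] tool [ 0.0066 -0.0007  0.0249]
t 16.3 pos [ 0.6118 -0.1067  0.1204] xdir deg 52.09633486715841 zdir [ 0.0009 -0.0005 -1.    ] F [0.5457 0.3894 0.2932] gap 0.30241140738911676 0.0 q [ 0.1417  0.3602 -0.2567  0.0008 -0.9531  2.3379]
tool shift [-0.0008 -0.001   0.0379]
```

View pics/w4.png

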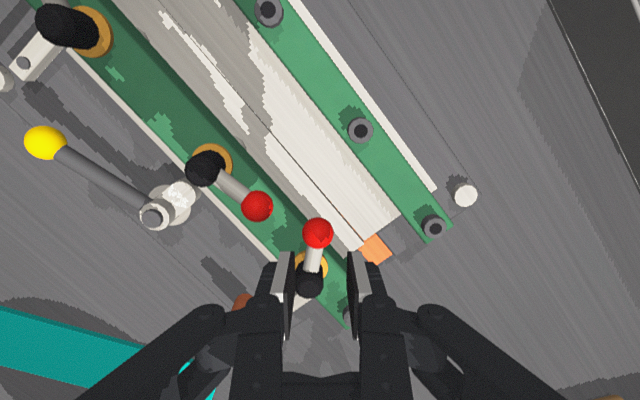

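The right ball at (318,232) lies between the pads. The middle ball at (257,205) is ahead of the left finger and clear of it. The joint line is closed. Descending to grip.

```bash
python3 -m pendant '[0,-0.0005,0.02,0,0,0, 0,0,0.018,0,0,0, 0,0,0,0,0,0, 0,0,0,0,0,0]'; python3 -m pendant '[0,0,0,0,0,0, 0,0,0,0,0,0, 0,0,0,0,0,0]' 0 30; python3 st.py;python3 look.py
```

```text
clock: 16.75
position: [0.6115, -0.1062, 0.0827]
eef_rot: [0.0, 0.898, 0.44, 0.001]
wrist_force: [-0.3, -0.2, 0.7]
finger_gap: 0.294
grasp_force: 0.0
clock: 17.05
position: [0.6118, -0.1061, 0.0829]
eef_rot: [0.001, 0.898, 0.44, 0.001]
wrist_force: [-1.2, 2.0, 7.1]
finger_gap: 0.184
grasp_force: 29.4
t 17.05 pos [ 0.6118 -0.1061  0.0829] xdir deg 52.21244473956833 zdir [ 0.0027  0.0002 -1.    ] F [-1.2108  1.9795  7.1314] gap 0.18351690240890386 29.39473394304514 q [ 0.1424  0.3987 -0.2968  0.0003 -0.8726  2.3395]
([242.2, 235.5], 1155) [ 0.598  -0.0676  0.0945] tool [ 0.022  -0.0344 -0.0116]
([320.2, 268.4], 1081) [ 0.6152 -0.1022  0.0945] tool [ 0.0052  0.0004 -0.0116]
```

```bash
python3 -m pendant '[-0.001,0.0034,0.00015,0,0,7, -0.001,0.0034,0.00015,0,0,7, -0.001,0.0034,0.00015,0,0,7, -0.001,0.0034,0.00015,0,0,7, -0.001,0.0034,0.00015,0,0,7, -0.001,0.0034,0.00015,0,0,7, -0.001,0.0034,0.00015,0,0,7, -0.001,0.0034,0.00015,0,0,7]';python3 -m pendant '[-0.001,0.0034,0.00015,0,0,7, -0.001,0.0034,0.00015,0,0,7, -0.001,0.0034,0.00015,0,0,7, -0.001,0.0034,0.00015,0,0,7, -0.001,0.0034,0.00015,0,0,7, -0.001,0.0034,0.00015,0,0,7, 0,0,0,0,0,0]'; python3 st.py
```

```text
clock: 17.9
position: [0.6168, -0.1329, 0.0815]
eef_rot: [-0.0, 0.999, -0.036, 0.001]
wrist_force: [-2.0, 2.4, 7.2]
finger_gap: 0.181
grasp_force: 29.3
clock: 18.6
position: [0.6038, -0.1492, 0.0806]
eef_rot: [-0.001, 0.92, -0.391, 0.001]
wrist_force: [-2.2, 3.3, 6.1]
finger_gap: 0.18
grasp_force: 29.4
t 18.6 pos [ 0.6038 -0.1492  0.0806] xdir deg -46.03749108564405 zdir [ 0.002   0.0004 -1.    ] F [-2.1955  3.2898  6.0834] gap 0.18038238894300107 29.392472002655268 q [ 0.0711  0.4031 -0.2956 -0.0003 -0.87    0.6964]
```

```bash
python3 -m pendant '[-0.001,0.0034,0.00015,0,0,7, -0.001,0.0034,0.00015,0,0,7, 0,0,0,0,0,0]'; python3 -m pendant '[-0.0005,0.0017,0,0,0,3.5, 0,0,0,0,0,0]';python3 -m pendant '[-0.0005,0.0017,0,0,0,3, 0,0,0,0,0,0]';python3 -m pendant '[0,0.003,0,0,0,0, 0,0,0,0,0,0]'; python3 st.py
```

```text
clock: 18.9
position: [0.5976, -0.1519, 0.0804]
eef_rot: [-0.001, 0.866, -0.5, 0.001]
wrist_force: [-1.8, 5.2, 6.5]
finger_gap: 0.185
grasp_force: 29.3
clock: 19.1
position: [0.5967, -0.1521, 0.0805]
eef_rot: [-0.001, 0.851, -0.525, 0.001]
wrist_force: [0.5, 4.5, 5.4]
finger_gap: 0.18
grasp_force: 29.3
clock: 19.3
position: [0.5965, -0.1515, 0.0805]
eef_rot: [-0.002, 0.837, -0.547, 0.002]
wrist_force: [4.9, 9.0, 2.0]
finger_gap: 0.183
grasp_force: 29.5
clock: 19.5
position: [0.5961, -0.1517, 0.0806]
eef_rot: [-0.004, 0.838, -0.546, 0.004]
wrist_force: [10.8, 12.6, -2.8]
finger_gap: 0.183
grasp_force: 29.5
t 19.5 pos [ 0.5961 -0.1517  0.0806] xdir deg -66.22911424761621 zdir [ 0.011   0.0025 -0.9999] F [10.8091 12.6014 -2.7741] gap 0.1828108230316834 29.538710117340088 q [ 0.0668  0.3893 -0.3178 -0.0024 -0.8526  0.3497]
```

```bash
python3 -m pendant '[0,0.002,0,0,0,0, 0,0,0,0,0,0]'; python3 -m pendant '[0,-0.005,0,0,0,0, 0,0,0,0,0,0, 0,0,0,0,0,0, 0,0,-0.03,0,0,0, 0,0,-0.04,0,0,-8.5, 0,0,-0.03,0,0,-8.5, 0,0,0,0,0,-8.5, 0,0,0,0,0,-8.5, 0,0,0,0,0,-8.5, 0,0,0,0,0,-8.5, 0,0,0,0,0,-8.5, 0,0,0,0,0,-8.5, 0,0,0,0,0,-8.5, 0,0,0,0,0,-8.5, 0,0,0,0,0,-8.5, 0,0,0,0,0,-8.5, 0,0,0,0,0,-8.5, 0,0,0,0,0,-8.5, 0,0,0,0,0,-8.5, 0,0,0,0,0,-3]' 0.45 >/dev/null
python3 look.py; python3 st.py .6005 .0875 .083
```

```text
clock: 19.7
position: [0.5958, -0.1518, 0.0807]
eef_rot: [-0.005, 0.838, -0.546, 0.005]
wrist_force: [15.1, 15.1, -5.4]
finger_gap: 0.179
grasp_force: 29.6
([271.4, 94.4], 538) [ 0.5981 -0.0678  0.0945] tool [ 0.08   -0.0321  0.0842]
([331.3, 207.7], 382) [ 0.6001 -0.158   0.0945] tool [-0.0006  0.0087  0.0842]
t 21.75 pos [ 0.5927 -0.1537  0.1787] xdir deg 64.49465448248026 zdir [-0.0008 -0.0002 -1.    ] F [-0.4983 -0.3921 -0.7133] gap 0.45359671969960047 0.0 q [ 0.0649  0.2951 -0.2053  0.0001 -1.0712  2.6315]
tool shift [ 0.2212 -0.0967  0.0956]
```

```bash
python3 -m pendant '[0.0369,-0.0161,0,0,0,0, 0.0369,-0.0161,0,0,0,0, 0.0369,-0.0161,0,0,0,0, 0.0369,-0.0161,0,0,0,0, 0.0369,-0.0161,0,0,0,0, 0.0369,-0.0161,0,0,0,0, 0,0,0.03,0,0,0, 0,0,0.028,0,0,0, 0,0,0,0,0,0, 0,0,0,0,0,0]' >/dev/null; python3 look.py; python3 st.py
```

```text
([17.5, 183.0], 724) [0.4704 0.191  0.0945] tool [ 0.0354 -0.1642  0.0266]
([317.1, 245.5], 696) [0.6003 0.0859 0.0945] tool [-0.0026 -0.0014  0.0266]
t 22.8 pos [0.6035 0.0878 0.122 ] xdir deg 64.15436820553985 zdir [ 0.001  -0.0002 -1.    ] F [0.5405 0.5184 1.3087] gap 0.4458336409548985 0.0 q [ 0.4649  0.3421 -0.2805  0.0008 -0.9474  2.2252]
```

```bash
python3 -m pendant '[-0.004,-0.001,0.02,0,0,0, 0,0,0.018,0,0,0, 0,0,0,0,0,0, 0,0,0,0,0,0]'; python3 -m pendant '[0,0,0,0,0,0, 0,0,0,0,0,0, 0,0,0,0,0,0, 0,0,0,0,0,0]' 0 30; python3 st.py;python3 look.py
```

```text
clock: 23.2
position: [0.601, 0.0849, 0.0843]
eef_rot: [0.0, 0.847, 0.531, 0.001]
wrist_force: [0.0, 0.2, 0.6]
finger_gap: 0.45
grasp_force: 0.0
clock: 23.6
position: [0.6011, 0.0855, 0.0844]
eef_rot: [0.0, 0.847, 0.532, 0.001]
wrist_force: [0.0, 2.1, 6.5]
finger_gap: 0.183
grasp_force: 29.2
t 23.6 pos [0.6011 0.0855 0.0844] xdir deg 64.22408248026612 zdir [ 0.0024  0.0008 -1.    ] F [0.0054 2.0541 6.5182] gap 0.18334082867222712 29.227183163166046 q [ 0.4629  0.3778 -0.327   0.0005 -0.8635  2.2285]
([320.2, 276.7], 1073) [0.6013 0.0851 0.0945] tool [-0.0003  0.0004 -0.0101]
```

```bash
python3 -m pendant '[-0.0003,0.0042,0.00015,0,0,7, -0.0003,0.0042,0.00015,0,0,7, -0.0003,0.0042,0.00015,0,0,7, -0.0003,0.0042,0.00015,0,0,7, -0.0003,0.0042,0.00015,0,0,7, -0.0003,0.0042,0.00015,0,0,7, -0.0003,0.0042,0.00015,0,0,7, -0.0003,0.0042,0.00015,0,0,7, -0.0003,0.0042,0.00015,0,0,7]';python3 -m pendant '[-0.0003,0.0042,0.00015,0,0,7, -0.0003,0.0042,0.00015,0,0,7, -0.0003,0.0042,0.00015,0,0,7, -0.0003,0.0042,0.00015,0,0,7, -0.0003,0.0042,0.00015,0,0,7, -0.0003,0.0042,0.00015,0,0,7, -0.0003,0.0042,0.00015,0,0,7, -0.0003,0.0042,0.00015,0,0,7, -0.0003,0.0042,0.00015,0,0,7, 0,0,0,0,0,0]'; python3 st.py
```

```text
clock: 24.55
position: [0.619, 0.0547, 0.0828]
eef_rot: [-0.0, 1.0, 0.008, -0.0]
wrist_force: [-6.4, 2.3, 9.8]
finger_gap: 0.179
grasp_force: 29.5
clock: 25.55
position: [0.6001, 0.0251, 0.0814]
eef_rot: [-0.001, 0.857, -0.515, -0.0]
wrist_force: [-8.5, 9.1, 8.9]
finger_gap: 0.184
grasp_force: 29.5
t 25.55 pos [0.6001 0.0251 0.0814] xdir deg -62.02552049483878 zdir [ 0.0003  0.002  -1.    ] F [-8.5036  9.0547  8.8543] gap 0.1842245150792132 29.46308523416519 q [ 0.3656  0.3731 -0.3421 -0.0023 -0.8546  0.1241]
```

```bash
python3 -m pendant '[0.0005,0.0042,0.00015,0,0,7, 0,0,0,0,0,0]'; python3 -m pendant '[0,0.003,0,0,0,3, 0,0,0,0,0,0]';python3 -m pendant '[0,0.003,0,0,0,3, 0,0,0,0,0,0]';python3 -m pendant '[0,0.003,0,0,0,0, 0,0,0,0,0,0]'; python3 st.py
```

```text
clock: 25.75
position: [0.5967, 0.0234, 0.0812]
eef_rot: [-0.001, 0.824, -0.566, -0.001]
wrist_force: [-8.7, 13.3, 9.6]
finger_gap: 0.181
grasp_force: 29.5
clock: 25.95
position: [0.5952, 0.023, 0.0813]
eef_rot: [-0.002, 0.81, -0.587, 0.0]
wrist_force: [-5.3, 14.4, 6.6]
finger_gap: 0.18
grasp_force: 29.4
clock: 26.15
position: [0.5951, 0.0222, 0.0816]
eef_rot: [-0.004, 0.794, -0.608, 0.002]
wrist_force: [3.9, 10.6, -0.7]
finger_gap: 0.182
grasp_force: 29.6
clock: 26.35
position: [0.5947, 0.0216, 0.082]
eef_rot: [-0.005, 0.795, -0.607, 0.003]
wrist_force: [12.5, 9.8, -6.8]
finger_gap: 0.179
grasp_force: 29.5
t 26.35 pos [0.5947 0.0216 0.082 ] xdir deg -74.68404322768075 zdir [ 0.0119  0.0045 -0.9999] F [12.5404  9.7918 -6.8368] gap 0.17878093658731162 29.512623846530914 q [ 0.3646  0.3585 -0.3651  0.0001 -0.8344 -0.0974]
```

```bash
python3 -m pendant '[0,0.002,0,0,0,0, 0,0,0,0,0,0]'; python3 -m pendant '[0,-0.007,0,0,0,0, 0,0,0,0,0,0, 0,0,0,0,0,0, 0,0,-0.03,0,0,0, 0,0,-0.04,0,0,-5, 0,0,-0.04,0,0,-5, -0.04,0,-0.04,0,0,0, -0.04,0,-0.03,0,0,0, -0.02,0,0,0,0,0, 0,0,0,0,0,0]' 0.5
python3 - <<'E'
from h import *
x=np.load("J.npy");J=x[:3];s=robot.get_state();f=robot.grab_frame("wrist");cv2.imwrite("pics/w5.png",f);W=cam("wrist",s)
for k in blobs(f,"r",60):
    p=onz(W,*k[0],.0923)
    for n,y in(("R",-.09),("M",0),("L",.09)):
        d=w2jig(J,p)-[-.03,y]
        if np.linalg.norm(d)<.05: print(n,k,p[:2],"r",np.linalg.norm(d),"rad",np.radians(75)-np.arctan2(d[1],d[0]))
for k in blobs(f,"y",60):
    d=w2jig(J,onz(W,*k[0],.05))-[-.1019,0];print("cam",k,np.linalg.norm(d),np.radians(215)-np.arctan2(d[1],d[0]))
E
```

```text
clock: 26.55
position: [0.5943, 0.0216, 0.0821]
eef_rot: [-0.006, 0.795, -0.606, 0.004]
wrist_force: [18.7, 9.4, -11.3]
finger_gap: 0.178
grasp_force: 29.5
clock: 27.55
position: [0.5519, 0.1075, 0.2567]
eef_rot: [-0.001, 0.845, -0.535, 0.0]
wrist_force: [0.1, 0.1, -0.3]
finger_gap: 0.496
grasp_force: 0.0
L ([317.9, 73.6], 290) [0.5959 0.0216] r 0.035588495561955126 rad 2.5975327671302226
cam ([390.2, 134.2], 268) 0.07886979549487658 2.031362411200914
```

View pics/w5.png

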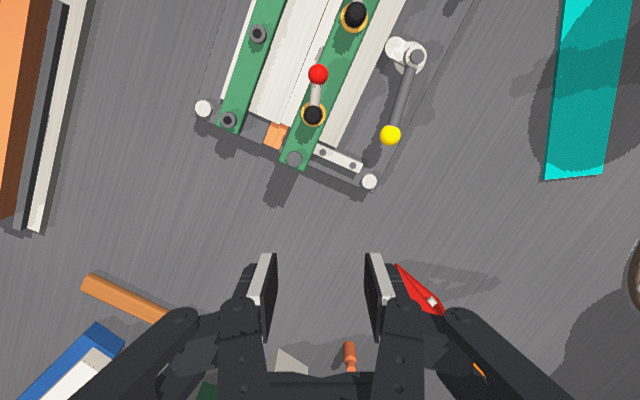

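Left ball at (318,74) and yellow ball at (390,134): both at their stops (2.60 and 2.03 rad), and the joint line is closed. Now a last check of the middle and right screws in the fixed views.

```bash
python3 - <<'E'
from h import *
x=np.load("J.npy");J=x[:3]
for c in("scene","side"):
  f=robot.grab_frame(c);W=cam(c)
  for k in blobs(f,"r",8):
    p=onz(W,*k[0],.0923)
    for n,y in(("R",-.09),("M",0),("L",.09)):
        d=w2jig(J,p)-[-.03,y]
        if np.linalg.norm(d)<.05: print(c,n,k,"r",np.linalg.norm(d),"rad",np.radians(75)-np.arctan2(d[1],d[0]))
  for k in blobs(f,"y",8):
    d=w2jig(J,onz(W,*k[0],.05))-[-.1019,0];print("cam",k,np.linalg.norm(d),np.radians(215)-np.arctan2(d[1],d[0]))
E
python3 st.py
```

```text
scene L ([382.5, 230.4], 30) r 0.035983191942484886 rad 2.6588571512889065
scene M ([364.6, 255.1], 31) r 0.036062493639493064 rad 2.6265784093535878
scene R ([344.6, 281.8], 37) r 0.03585136402120174 rad 2.62891467694428
cam ([356.5, 216.1], 31) 0.07938888079411385 2.0106007370801597
side R ([282.7, 160.8], 10) r 0.03687213859551475 rad 2.5894436193288612
side M ([270.3, 178.0], 11) r 0.035917542072532005 rad 2.618440792811443
side L ([256.5, 196.6], 15) r 0.03570985447823032 rad 2.6234465411485255
cam ([283.0, 220.8], 34) 0.07954599095600906 2.0485943060549654
t 27.7 pos [0.5525 0.1053 0.2549] xdir deg -64.79644288830585 zdir [-0.001  -0.0006 -1.    ] F [ 0.1407 -0.1315  0.3126] gap 0.4995236842049496 0.0 q [ 0.5363  0.1599 -0.2029 -0.     -1.2091 -0.0964]
```

All three screws and the cam read at their stops and the robot touches nothing, so I hand in.

```bash
python3 -c "
from plant import robot
print(robot.finish_job())"
```

```text
the job is handed in; nothing more can be done
None
```

The job is handed in: the cam lever and all three screws (middle one first) read at their stops in the camera views, the joint line looks closed, and no loose part was touched as far as I could see. The hand-in reported no verdict.

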